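# Hold the glass-waste box open with its lever

### The arm

A 7-joint arm with a two-finger parallel gripper is mounted at the origin on a cart in front of the work surface, level with it; the furniture and walls round the work are solid. World frame = base frame: x ahead of the robot, y to its left, z up, the work surface at z = 0. Lengths are in m, angles in rad, forces in N, time in s.
With the tool pointing down it reaches from about 0.4 to 0.85 m from the base axis. Payload 10.4 kg.
Tool frame: the origin (TCP) lies at the very end of the fingers, on their centre line; the grasp point (between the pads) lies 19 mm behind it; z points along the fingers, y is the direction in which the jaws open and shut (so a half turn about z gives the same grasp; the last joint's range is limited). The gripper opens to 87 mm and grips with 3 to 60 N. Pads are 19 mm wide; open, the fingers measure 117 mm over their backs; the gripper's body (75 mm by 190 mm) begins 51 mm behind the grasp point.
Start: joints at [1.099, 0.332, -0.065, 1.46, 0.022, 1.35, -0.088], TCP at [0.271, -0.563, 0.223] pointing down, gripper open.
Joint ranges: [-2.6, 2.6], [-0.5, 2.12], [-1.47, 1.34], [0.16, 2.42], [-1.27, 4.41], [0.06, 2.06], [-2.6, 2.6]. Speed limits (rad/s): [2.22, 2.22, 2.79, 2.79, 3.14, 3.14, 3.14].

### API

Orientations are given as a unit quaternion [x, y, z, w].
In Python, from bench import r, eyes, job gives the robot as it stands. The module is installed in compiled form; this text tells all that it offers.
- The arm moves only by the tool play_rows, never from a script. Its argument "motion" is a list of rows, each a list of 7 numbers: the shift along the tool's x, y, z as a fraction of full scale, then the turn, a rotation vector about the tool's x, y, z as a fraction of full scale, then the opening in per cent of the stroke, from 0 (shut) to 100 (fully open). A call has 1 to 5 rows; each row is the pose to reach, as a shift and turn from the pose commanded when the call began, along the tool's axes at that moment; what a row does not reach only later rows make up. Full scale, the value 1, is 0.2 m for a shift and 90 degrees for a turn. A row lasts 1/8 s, in which the tool goes at most 62.5 mm and 10.7 degrees, less where a joint would pass 70% of its speed; a pose out of reach is approached as far as the arm can. A call with a number of a shift or a turn outside -1 to 1 is refused whole. A call with a gripper value outside its range is refused whole. The fingers move at their own pace and stop on an object; "squeeze" is the grip in N (left out, the last holds). Time passes only in rows, so rows that repeat a pose let the fingers close. It gives the time, the measured TCP pose, the force and the opening at its end, in the units of the state.
- r.read_state(): the state, without advancing time (a new reading comes with each control period).
- eyes.camera(name): name is "scene" or "side" or "wrist"; returns a dict with "image" (480x640x3 uint8, red, green, blue), "mtx" (3x3 intrinsics, pixels), "R" (3x3) and "t" (3): a world point X has camera coordinates R X + t. Camera axes: x right, y down, z forward; pixel columns grow to the right and rows downward; lengths in m; the calibration is good to about 2 mm. The wrist camera is an equidistant fisheye: a pixel r from the principal point sees the ray r / f radians off the axis. A picture is of the moment at which its call begins. There is no depth.
- job.close_job(): hands the job in, once; it reports no verdict.
Trained networks look in a picture, given as the dict that the camera call returned (one of the last four; its "shot" number tells which), for a name from the list of things; names that differ only in an ending like _2 or _b are one class to them, and where a whole thing is asked for, a point or a joint stands for the part that bears it (a point fixed in the world has none). Each returns a list of dicts, best first, with "p" (0 to 1); they miss things now and then, are a little off and sometimes report something else, mostly with a low value. They report only what shows in the picture. A call takes as long as a camera call.
- eyes.regions_of(picture, label): "region" (480x640 bool, what is visible of it) and "xy" ([column, row] in pixels, amid what is visible of it).
- eyes.landmark_of(picture, label): "xy" ([column, row] in pixels: a listed point, or the origin of a listed thing).
The state is a dict: "time": time; "joint_positions": joint angles; "joint_vel": joint speeds; "joint_torque": joint torques, N m; "ee_pos": TCP position; "eef_rot": TCP orientation; "ft_force": force on the tool from outside, world axes, zero at the start; "torque": the same for the moment, N m; "width": finger opening in m.
Only numpy, scipy, OpenCV 4.12 (cv2) and the standard library are available. Lean on these libraries where they do the work, as an engineer would, in place of code of your own. Each camera call takes 0.05 s, during which the arm holds its last target. There are 200 camera calls.

### The job

Hold the lid of the steel glass-waste box open for me, my hands are full: with the fingertips push the upright pin of the safety prop towards the lever's pad end until the prop is swung fully out from under the lever, then press the rubber pad on the lever's long end down onto its bumper, so that the short end raises the heavy lid. Keep pressing: the program finishes while holding the pad down and the lid up. Do not grasp or lift anything, leave the lever seated on its fulcrum, and do not touch the lid or disturb the things standing around.

Things in the scene. Friction and masses are not known exactly. Their poses are not given: they have to be found in the camera images.
- stand: Fixed grey base plate, 438 x 90 x 8 mm. Origin on the bench under the lever's fulcrum; +x points along the plate to the box, -x along the long arm to the pad, z up. Fulcrum: two dark cheeks, 112 mm high, with open-topped notches. Steel box 100 x 150 mm, rim 100 mm high, centred at x = +152 mm. Rubber bumper (24 mm across, top 29 mm high) at x = -190, y = 0, under the long arm
- lid: Heavy steel lid, 130 x 156 x 10 mm, 1.1 to 1.75 kg, lying on the box and hinged along its far rim. Origin in the middle of its front lip's lower edge, 100 mm above the bench at stand x = +67 mm when shut (hinge line at stand x = +195 mm, 100 mm high). Shut its z axis is vertical; it tilts by about 0.40 rad when the lever is fully down on the bumper, and falls shut when the lever is let go
- lever: Loose steel lever, 24 x 10 mm section, its 10 mm cross pin resting in the fulcrum's notches. Origin on the pin's axis, 93 mm above the stand's origin; axes as the stand's at the start. The short arm (90 mm, level) ends in a roller under the lid's front lip; the long arm (210 mm, to -x) rises at 0.30 rad. Fully down, the lever has turned by 0.6 rad and the long arm slopes down onto the bumper
- lever_pad (a point): Centre of the upper face of the black rubber pad (50 x 40 x 5 mm) at the end of the long arm. At the start 162 mm above the bench, at stand x = -188 mm; fully down about 44 mm above the bench, at x = -194 mm. Pressing takes about 2 to 6 N until the bumper is met
- prop (a joint): Angle (rad) of the safety prop, which swings about an upright axis at stand x = -100, y = +70 mm. 0: its post is under the long arm and blocks it; 1.25: fully out, at its end stop. Grows counter-clockwise seen from above, stays where it is left, starts between 0 and 0.15. The post leaves the lever's path at about 0.8
- prop_pin (a point): The prop's upright finger pin, aluminium, 12 mm thick, 19 to 63 mm above the bench; this point is on its axis, 41 mm high. It is 60 mm from the swing axis: at stand x = -65, y = +119 mm when prop is 0, moving on an arc towards -x to x = -135, y = +119 mm at 1.25 (farthest out, y = +130, half-way). Turning takes about 1 N. The prop's arms lie 12 to 19 mm above the bench
- prop_post (a point): Centre of the top of the prop's post, aluminium, 14 mm thick, 111 mm high, 70 mm from the swing axis; at stand x = -100, y = 0 when prop is 0
- saddle (a point): Point of the fixed fulcrum where the lever's pin axis lies when it is seated, 93 mm above the bench
- beaker_100: Bystander: small clear glass beaker, 54 x 60 mm, 70 mm high, loose; origin under its centre
- slide_pack: Bystander: small carton of slides, 32 x 79 mm, 30 mm high, loose; origin under its centre
- objective_can: Bystander: black canister with a white lid, 37 mm across, 64 mm high, loose; origin under its centre

How it is judged:
By the outcome, as a careful person would: the job done as asked, in the order asked, and still so for the second after the job is handed in, while the arm keeps its last pose, push and grip.
It also fails if it takes over 40 s, if anything falls off the work surface, if the arm or the gripper's body presses on something with over 40 N, if the wrist force passes 120 N, or if a joint passes its speed limit or range.

## Working session

There is one attempt and no reset: what is moved stays moved. The work goes in short steps, Python scripts to look and compute and a tool call to move; the robot and the scene stay as the last step left them, time stands still between calls to the robot, and variables do not carry over. Pictures are saved under pics/ and viewed, about 8 in all and at most 12, crops included, and the job is handed in when it is done.

Besides the shell and the picture viewer there is one more tool, called after "Call:" in YAML: its name, and indented under it one key for each argument. play_rows: Moves the arm, as the interface text tells. Shift numbers are shares of 0.2 m and turn numbers shares of 90 degrees, none past 1 either way. Its arguments: {"type":"object","properties":{"motion":{"type":"array","items":{"type":"array","items":{"type":"number"}}},"squeeze":{"type":"number"}},"required":["motion"]}

```bash
mkdir -p pics; cat > h.py <<'E'
import numpy as np, cv2
from bench import r, eyes, job
from scipy.optimize import least_squares
def px(c,X):
    p=c["R"]@np.asarray(X,float)+np.ravel(c["t"]); q=c["mtx"]@p; return q[:2]/q[2]
def save(c,n): cv2.imwrite("pics/"+n,c["image"][:,:,::-1])
def plane(c,xy,z):
    d=c["R"].T@np.linalg.inv(c["mtx"])@np.array([xy[0],xy[1],1.]); o=-c["R"].T@np.ravel(c["t"])
    return o+d*(z-o[2])/d[2]
E
python3 - <<'E'
from h import *
np.set_printoptions(precision=3,suppress=True)
cs={n:eyes.camera(n) for n in("scene","side")}
save(cs["scene"],"a.png");save(cs["side"],"b.png")
Z=dict(stand=0,lid=.1,lever=.093,lever_pad=.162,prop_pin=.041,prop_post=.111,saddle=.093,beaker_100=0,slide_pack=0,objective_can=0)
for n,c in cs.items():
  for k,z in Z.items():
    for d in eyes.landmark_of(c,k)[:2]: print(n,k,np.array(d["xy"]),round(d["p"],2),plane(c,d["xy"],z))
print(r.read_state())
E
```

```text
scene stand [322.8 286.7] 0.63 [ 0.627 -0.177  0.   ]
scene lid [324.  253.7] 0.3 [ 0.602 -0.199  0.1  ]
scene lever_pad [261.3 253.7] 0.88 [ 0.426 -0.196  0.162]
scene prop_pin [261.9 266.2] 0.62 [ 0.546 -0.065  0.041]
scene prop_pin [371.8 307.7] 0.31 [ 0.58  -0.348  0.041]
scene prop_post [209.  298.2] 0.7 [ 0.309 -0.184  0.111]
scene saddle [322.1 254.9] 0.66 [ 0.606 -0.191  0.093]
scene saddle [263.8 268.4] 0.35 [ 0.477 -0.147  0.093]
scene beaker_100 [372.5 311.1] 0.56 [ 0.624 -0.319  0.   ]
scene slide_pack [335. 337.] 0.73 [ 0.499 -0.323  0.   ]
scene objective_can [208.  299.1] 0.8 [ 0.415 -0.036  0.   ]
side stand [302.4 290.1] 0.76 [ 0.61  -0.187  0.   ]
side lid [265.7 241.9] 0.85 [ 0.686 -0.174  0.1  ]
side lid [300.9 245.8] 0.32 [ 0.613 -0.188  0.1  ]
side lever [304.2 245.7] 0.86 [ 0.614 -0.205  0.093]
side lever_pad [396.4 233.3] 0.88 [ 0.422 -0.187  0.162]
side prop_pin [310.3 309.4] 0.86 [ 0.534 -0.071  0.041]
side prop_pin [301.9 288.7] 0.21 [ 0.581 -0.129  0.041]
side prop_post [347.  248.5] 0.93 [ 0.516 -0.194  0.111]
side saddle [300.6 248.7] 0.81 [ 0.614 -0.189  0.093]
side slide_pack [376.8 273.3] 0.66 [ 0.494 -0.324  0.   ]
side objective_can [364.8 360.2] 0.6 [ 0.417 -0.032  0.   ]
{'time': 1.1, 'joint_positions': array([ 1.099,  0.332, -0.065,  1.46 ,  0.022,  1.35 , -0.088]), 'joint_vel': array([ 0.001,  0.002, -0.   ,  0.   ,  0.002,  0.001,  0.001]), 'joint_torque': array([ -0.002, -62.304,   0.024, -39.013,  -0.061,   0.031,   0.   ]), 'ee_pos': array([ 0.271, -0.563,  0.223]), 'eef_rot': array([0.975, 0.223, 0.   , 0.   ]), 'ft_force': array([-0.41 , -0.194,  0.082]), 'torque': array([ 0.016, -0.033,  0.008]), 'width': 0.08685562602983812}
```

View images.

View pics/a.png

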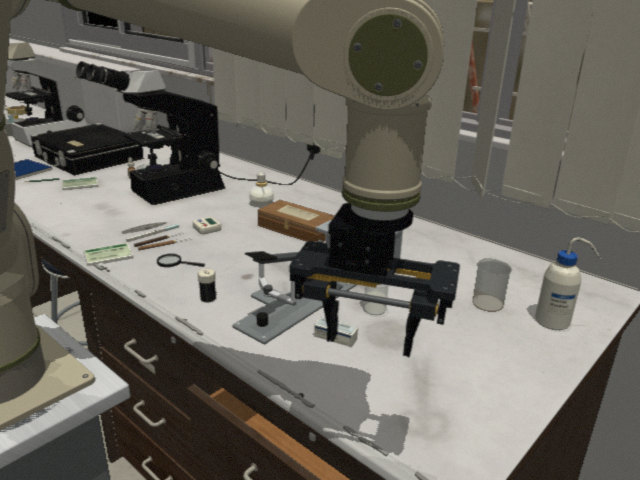

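View pics/b.png

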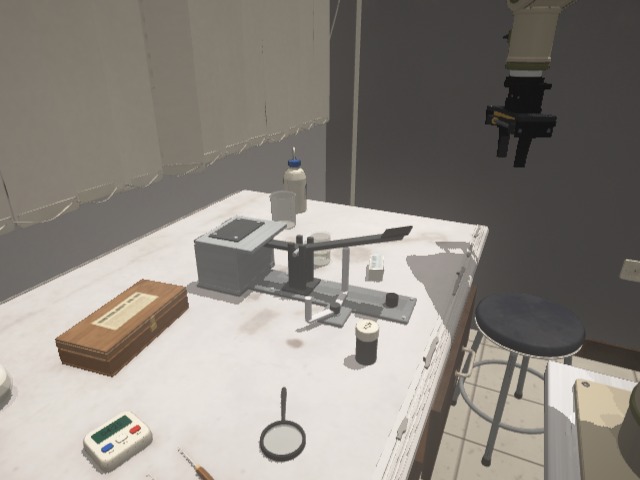

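```bash
python3 - <<'E'
from h import *
np.set_printoptions(precision=3,suppress=True)
S={"scene":eyes.camera("scene"),"side":eyes.camera("side")}
M=[("side","stand",(0,0,0)),("side","lever_pad",(-.188,0,.162)),("side","saddle",(0,0,.093)),("side","lid",(.067,0,.1)),("scene","stand",(0,0,0)),("scene","lever_pad",(-.188,0,.162)),("scene","saddle",(0,0,.093))]
obs=[(S[c],eyes.landmark_of(S[c],k)[0]["xy"],np.array(P)) for c,k,P in M]
pw=lambda q,P:np.array([q[0]+np.cos(q[2])*P[0]-np.sin(q[2])*P[1],q[1]+np.sin(q[2])*P[0]+np.cos(q[2])*P[1],P[2]])
f=lambda q:np.concatenate([px(c,pw(q,P))-xy for c,xy,P in obs])
s=least_squares(f,[.612,-.19,0],loss="soft_l1");print(s.x,s.fun.reshape(-1,2))
t=[(S[c],eyes.landmark_of(S[c],"prop_pin")[0]["xy"]) for c in S]
def pin(a,z=.041):
    b=np.arctan2(.049,.035)+a; return pw(s.x,(-.1+.06*np.cos(b),.07+.06*np.sin(b),z))
g=least_squares(lambda a:np.concatenate([px(c,pin(a[0]))-xy for c,xy in t]),[.07]);print("prop",g.x,g.fun,pin(g.x[0]),pin(.6),pin(1.25))
print("pad",pw(s.x,(-.188,0,.162)),pw(s.x,(-.194,0,.044)))
print([-S[c]["R"].T@np.ravel(S[c]["t"]) for c in S])
E
```

```text
Traceback (most recent call last):
IndexError: list index out of range
```

The side picture shows the lever and pad at (397,232), the post at (346,249), the pin at (309,309), the bumper at (392,299) and the canister at (367,340). In the scene picture the gripper hides part of the stand; the pad is at (262,256) and the canister at (207,285). The pack and beaker are on the far side, at -y.

```bash
cat > fit.py <<'E'
from h import *
np.set_printoptions(precision=3,suppress=True)
S={n:eyes.camera(n) for n in ("scene","side")}
L=lambda c,k:[(S[c],d["xy"]) for d in eyes.landmark_of(S[c],k)[:1]]
M=[("stand",(0,0,0)),("lever_pad",(-.188,0,.162)),("saddle",(0,0,.093)),("lid",(.067,0,.1))]
obs=[(c,xy,P) for n in S for k,P in M for c,xy in L(n,k)]
pw=lambda q,P:np.array([q[0]+np.cos(q[2])*P[0]-np.sin(q[2])*P[1],q[1]+np.sin(q[2])*P[0]+np.cos(q[2])*P[1],P[2]])
s=least_squares(lambda q:np.concatenate([px(c,pw(q,P))-xy for c,xy,P in obs]),[.612,-.19,0],loss="soft_l1");print(s.x,s.fun.reshape(-1,2).tolist())
t=[o for c in S for o in L(c,"prop_pin")]
def pin(a,z=.041):
    b=np.arctan2(.049,.035)+a; return pw(s.x,(-.1+.06*np.cos(b),.07+.06*np.sin(b),z))
g=least_squares(lambda a:np.concatenate([px(c,pin(a[0]))-xy for c,xy in t]),[.07]);print("prop",g.x,g.fun,pin(g.x[0]),pin(.6),pin(1.25))
print("pad",pw(s.x,(-.188,0,.162)),pw(s.x,(-.194,0,.044)))
E
python3 fit.py
```

```text
[ 0.613 -0.19   0.008] [[-2.038134758934575, 0.5485495139773775], [0.8785882235176814, -0.2868847664608438], [1.8305941113038102, 0.8650397907528315], [0.7308893390266462, 0.21165178149760777], [-0.5752987426524783, 1.138283107513132], [-0.3562432936133746, 0.34784990857531284], [0.272655524384561, 1.7438251016309323]]
prop [0.188] [-0.92   0.611 -2.953  2.601] [ 0.537 -0.066  0.041] [ 0.513 -0.061  0.041] [ 0.476 -0.073  0.041]
pad [ 0.425 -0.192  0.162] [ 0.419 -0.192  0.044]
```

Call:
play_rows:
  motion:
    - [0.98,-0.63,0,0,0,-0.5,0]
    - [0.98,-0.63,0,0,0,-0.5,0]
    - [0.98,-0.63,0,0,0,-0.5,0]
    - [0.98,-0.63,0,0,0,-0.5,0]
    - [0.98,-0.63,0,0,0,-0.5,0]
  squeeze: 20

```text
time: 2.72
ee_pos: [0.3956, -0.3611, 0.2231]
eef_rot: [0.813, 0.582, 0.001, 0.0]
ft_force: [-0.2, -0.5, 0.7]
width: 0.0447
```

Call:
play_rows:
  motion:
    - [0.85,0.2,0,0,0,-0.21,0]
    - [0.85,0.2,0,0,0,-0.21,0]
    - [0.85,0.2,0,0,0,-0.21,0]
    - [0.85,0.2,0,0,0,-0.21,0]

```text
time: 3.22
ee_pos: [0.4888, -0.2142, 0.2227]
eef_rot: [0.708, 0.706, 0.001, 0.0]
ft_force: [-1.2, -0.3, -0.8]
width: 0.0053
```

Call:
play_rows:
  motion:
    - [0.74,0.45,0,0,0,0,0]
    - [0.74,0.45,0,0,0,0,0]
    - [0.74,0.45,0,0,0,0,0]
    - [0.74,0.45,0.3,0,0,0,0]
    - [0.74,0.45,0.5,0,0,0,0]

```text
time: 3.85
ee_pos: [0.5773, -0.0716, 0.1201]
eef_rot: [0.71, 0.704, -0.001, -0.0]
ft_force: [-0.3, 0.2, -0.3]
width: 0.0001
```

```bash
python3 fit.py; python3 - <<'E'
from h import *
c=eyes.camera("side");save(c,"c.png")
i=c["image"][150:390,180:480,::-1];cv2.imwrite("pics/c2.png",cv2.resize(i,None,fx=2.4,fy=2.4));print(px(c,r.read_state()["ee_pos"]),r.read_state()["ee_pos"])
E
```

```text
[ 0.613 -0.191  0.028] [[0.01436823958209743, 0.2684735256055433], [0.7347385718141481, 0.26257233215761744], [3.89177919529061, 0.775173597700217], [-0.49662441647456035, -0.6480578622897326], [2.3942359050602136, 1.3482985323505545], [-1.7960128537575315, 3.553748587016571], [-1.0853042311658783, 1.0058106473645125], [4.5346945070373295, 1.5485245111777601]]
prop [0.065] [-1.232 -1.383 -0.735 -0.931] [ 0.541 -0.072  0.041] [ 0.51  -0.064  0.041] [ 0.474 -0.076  0.041]
pad [ 0.425 -0.196  0.162] [ 0.419 -0.196  0.044]
[286.66239355 262.88683853] [ 0.57826717 -0.07000513  0.12310864]
```

View pics/c2.png

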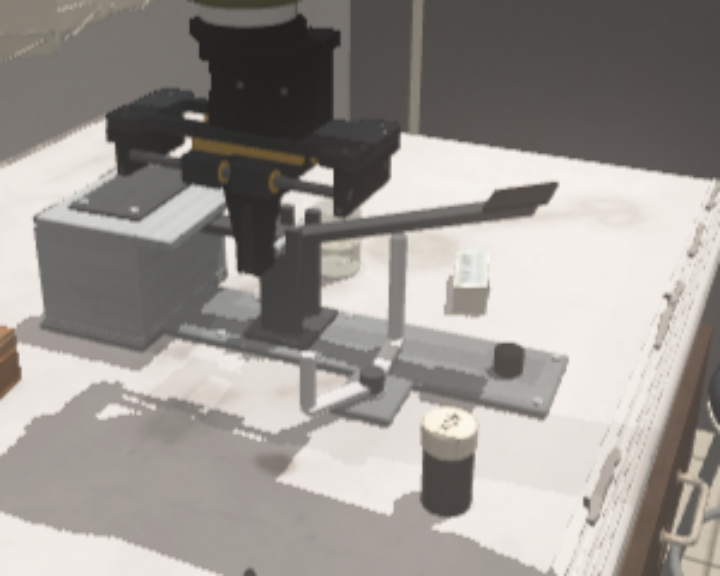

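Call:
play_rows:
  motion:
    - [0.02,-0.01,0.2,0,0,0,0]
    - [0.02,-0.01,0.4,0,0,0,0]
    - [0.02,-0.04,0.4,0,0,0,0]

```text
time: 4.88
ee_pos: [0.5679, -0.0656, 0.0402]
eef_rot: [0.709, 0.705, -0.001, -0.002]
ft_force: [0.8, 0.8, 0.0]
width: 0.0008
```

Call:
play_rows:
  motion:
    - [0.01,-0.08,0,0,0,0,0]
    - [0.02,-0.15,0,0,0,0,0]
    - [0.02,-0.22,0,0,0,0,0]
    - [0.01,-0.28,0,0,0,0,0]
    - [0.0,-0.33,0,0,0,0,0]

```text
time: 5.5
ee_pos: [0.503, -0.0661, 0.0427]
eef_rot: [0.71, 0.705, -0.0, 0.0]
ft_force: [1.1, -0.4, 1.3]
width: 0.0003
```

```bash
python3 - <<'E'
from h import *
c=eyes.camera("side")
i=c["image"][150:390,180:480,::-1];cv2.imwrite("pics/d.png",cv2.resize(i,None,fx=2.4,fy=2.4));s=r.read_state();print(s["ee_pos"],s["ft_force"])
for k,z in (("prop_pin",.041),("prop_post",.111)):
  for d in eyes.landmark_of(c,k): print(k,d["p"],d["xy"],plane(c,d["xy"],z))
E
```

```text
[ 0.50184524 -0.06655536  0.04237646] [ 0.27076097  0.04492416 -0.95933458]
prop_pin 0.84 [335.8, 315.3] [ 0.48644823 -0.07320107  0.041     ]
```

View pics/d.png

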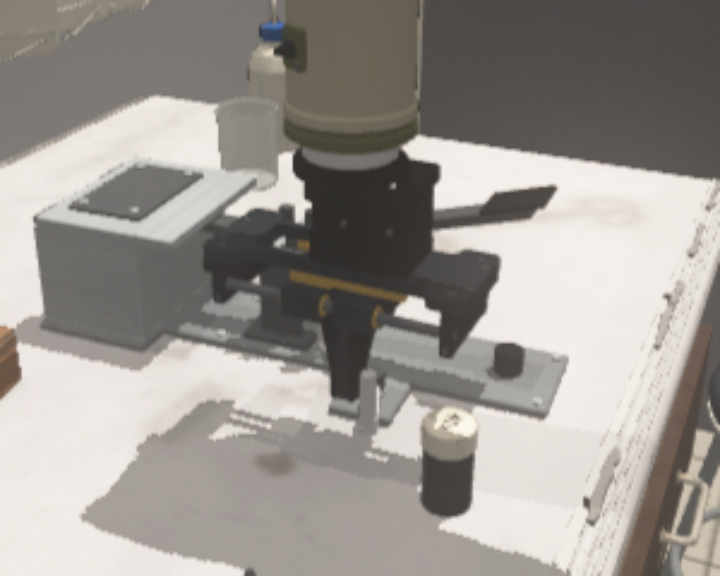

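The pin is at crop (370,400), just ahead of the fingertips, with about 10 mm left to the stop.

Call:
play_rows:
  motion:
    - [-0.01,-0.03,0,0,0,0,0]
    - [-0.02,-0.05,0,0,0,0,0]
    - [-0.02,-0.05,0,0,0,0,0]

```text
time: 6.02
ee_pos: [0.4936, -0.0696, 0.0424]
eef_rot: [0.71, 0.705, -0.0, -0.0]
ft_force: [0.5, 0.1, -0.1]
width: 0.0003
```

Call:
play_rows:
  motion:
    - [-0.01,-0.02,0,0,0,0,0]
    - [-0.01,-0.04,0,0,0,0,0]
    - [-0.01,-0.04,0,0,0,0,0]

```text
time: 6.4
ee_pos: [0.4865, -0.0716, 0.0429]
eef_rot: [0.71, 0.705, 0.0, 0.001]
ft_force: [4.2, -2.3, -1.4]
width: 0.0003
```

Call:
play_rows:
  motion:
    - [0,-0.01,0,0,0,0,0]
    - [0,-0.02,0,0,0,0,0]

```text
time: 6.65
ee_pos: [0.4861, -0.0715, 0.0436]
eef_rot: [0.709, 0.705, 0.003, 0.003]
ft_force: [23.6, -2.9, -14.9]
width: 0.0002
```

```bash
python3 - <<'E'
from h import *
c=eyes.camera("side");s=r.read_state();print(s["ee_pos"],s["ft_force"])
for d in eyes.landmark_of(c,"prop_pin")[:1]: print(d["p"],d["xy"],plane(c,d["xy"],.041))
E
```

```text
[ 0.48614516 -0.07146988  0.04370186] [ 18.67286102  -2.55788944 -11.09007996]
0.67 [347.0, 317.9] [ 0.46614196 -0.07412935  0.041     ]
```

The prop is firmly against its end stop. Now I back off, rise, and move over to the pad.

Call:
play_rows:
  motion:
    - [0,0.06,0,0,0,0,0]
    - [0,0.08,-0.2,0,0,0,0]
    - [0,0.08,-0.5,0,0,0,0]
    - [0,0.08,-0.8,0,0,0,0]
    - [0,0.08,-0.8,0,0,0,0]

```text
time: 7.38
ee_pos: [0.5001, -0.0712, 0.207]
eef_rot: [0.709, 0.705, 0.002, 0.003]
ft_force: [0.3, 0.0, -0.5]
width: 0.0005
```

```bash
python3 fit.py;python3 - <<'E'
from h import *
c=eyes.camera("side");s=r.read_state();print(s["ee_pos"],s["ft_force"])
i=c["image"][150:390,180:480,::-1];cv2.imwrite("pics/e.png",cv2.resize(i,None,fx=2.4,fy=2.4))
E
```

```text
[ 0.611 -0.187 -0.001] [[-4.729590283908408, 1.267476467479412], [0.5317350050159462, -1.7664107801826674], [0.7898826401900578, -0.3044829511873104], [-0.1788857129392909, -0.747070197360955], [0.7315085196960354, -0.8737735300463214], [-0.055597352977656556, 0.5107183641383983], [2.3463650636520583, 1.6561791723202077], [-35.175845640575005, -15.003828163691423]]
prop [1.358] [-1.695 -1.79   0.513 -0.291] [ 0.471 -0.073  0.041] [ 0.512 -0.057  0.041] [ 0.476 -0.069  0.041]
pad [ 0.423 -0.187  0.162] [ 0.417 -0.187  0.044]
[ 0.4979462  -0.07136393  0.20238643] [0.07143347 0.60096563 0.13793586]
```

View pics/e.png

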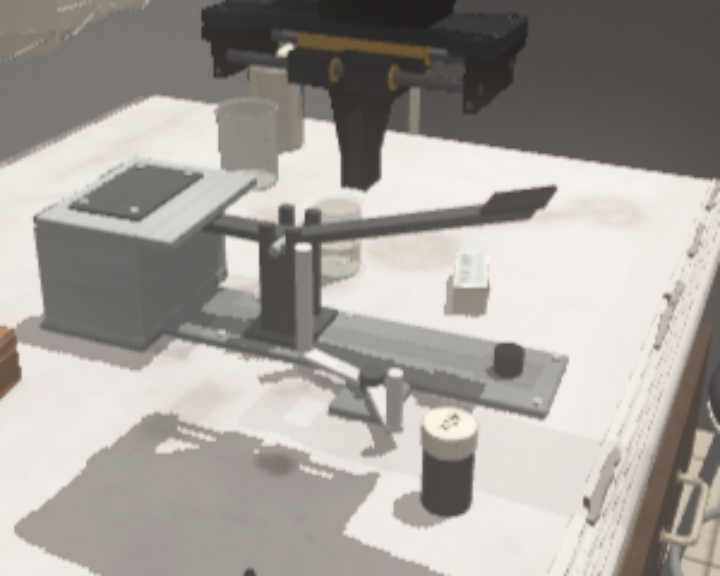

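The prop is fully out: the pin is at crop (395,400) and the post at (303,300), clear of the lever. The canister has not moved.

Call:
play_rows:
  motion:
    - [-0.3,-0.18,0,0,0,0,0]
    - [-0.59,-0.37,0,0,0,0,0]
    - [-0.59,-0.37,0,0,0,0,0]
    - [-0.59,-0.37,0.1,0,0,0,0]

```text
time: 8.52
ee_pos: [0.4236, -0.1902, 0.1836]
eef_rot: [0.71, 0.704, 0.0, 0.001]
ft_force: [0.7, 0.7, -0.4]
width: 0.0003
```

```bash
python3 - <<'E'
from h import *
for n in("side","scene"):
  c=eyes.camera(n);s=r.read_state();print(s["ee_pos"],s["ft_force"])
  for d in eyes.landmark_of(c,"lever_pad")[:1]: print(n,d["p"],d["xy"],plane(c,d["xy"],.162),px(c,s["ee_pos"]))
  u,v=(280,130) if n=="side" else (160,170)
  cv2.imwrite(f"pics/f_{n}.png",cv2.resize(c["image"][v:v+160,u:u+200,::-1],None,fx=3,fy=3))
a,b=[cv2.imread(f"pics/f_{n}.png") for n in("side","scene")]
cv2.imwrite("pics/f.png",cv2.resize(np.hstack([a,b]),(800,320)))
E
```

```text
[ 0.42246522 -0.18871611  0.18028258] [-1.26296029  0.36019173 -2.17346611]
side 0.68 [307.4, 254.2] [ 0.52476868 -0.04366911  0.162     ] [397.1203102  223.22995245]
[ 0.42310248 -0.18807982  0.18210901] [0.94876507 0.5087299  0.61407896]
scene 0.71 [259.8, 254.4] [ 0.42250616 -0.19581024  0.162     ] [256.98742647 243.3256349 ]
```

View pics/f.png

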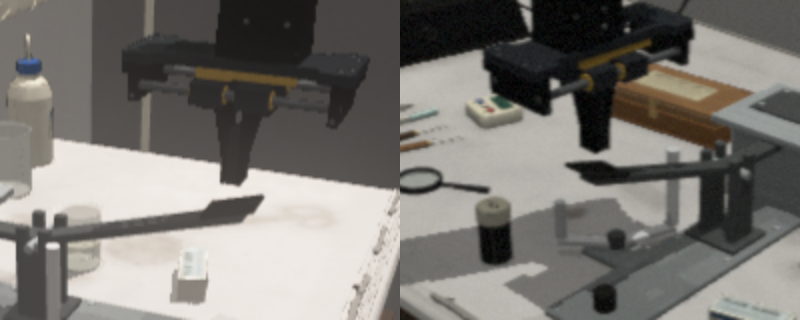

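The tip is over the middle of the pad in both views, about 20 mm above it. I start pressing.

Call:
play_rows:
  motion:
    - [-0.01,0,0.09,0,0,0,0]
    - [-0.01,-0.03,0.2,0,0,0,0]
    - [-0.01,-0.05,0.32,0,0,0,0]
    - [-0.01,-0.05,0.44,0,0,0,0]
    - [-0.01,-0.05,0.52,0,0,0,0]

```text
time: 9.35
ee_pos: [0.4141, -0.1907, 0.0787]
eef_rot: [0.709, 0.705, 0.0, 0.001]
ft_force: [1.9, -0.7, 2.6]
width: 0.0003
```

Call:
play_rows:
  motion:
    - [0,0.01,0.06,0,0,0,0]
    - [0,0.02,0.11,0,0,0,0]
    - [0,0.02,0.14,0,0,0,0]
    - [0,0.02,0.15,0,0,0,0]

```text
time: 9.85
ee_pos: [0.4176, -0.1908, 0.0485]
eef_rot: [0.709, 0.705, 0.0, 0.0]
ft_force: [0.7, 0.1, 4.5]
width: 0.0006
```

Call:
play_rows:
  motion:
    - [0,0,0.01,0,0,0,0]
    - [0,0,0.02,0,0,0,0]
    - [0,0,0.02,0,0,0,0]

```text
time: 10.22
ee_pos: [0.418, -0.191, 0.0472]
eef_rot: [0.709, 0.705, -0.0, 0.001]
ft_force: [-12.9, 5.3, 36.5]
width: 0.0005
```

The bumper is met; 36 N is more than needed, so I ease off slightly and look.

Call:
play_rows:
  motion:
    - [0,0,-0.008,0,0,0,0]
    - [0,0,-0.008,0,0,0,0]

```text
time: 10.48
ee_pos: [0.4179, -0.191, 0.0478]
eef_rot: [0.709, 0.705, 0.0, 0.001]
ft_force: [-6.1, 2.9, 19.1]
width: 0.0002
```

```bash
python3 - <<'E'
from h import *
for n in("side","scene"):
  c=eyes.camera(n);s=r.read_state();print(s["ee_pos"],s["ft_force"])
  u,v=(190,150) if n=="side" else (150,170)
  cv2.imwrite(f"pics/g_{n}.png",cv2.resize(c["image"][v:v+230,u:u+250,::-1],(400,368)))
  for k,z in (("prop_pin",.041),("objective_can",0),("slide_pack",0),("beaker_100",0),("saddle",.093),("lever",.093)):
    for d in eyes.landmark_of(c,k)[:1]: print(n,k,d["p"],plane(c,d["xy"],z))
cv2.imwrite("pics/g.png",np.hstack([cv2.imread(f"pics/g_{n}.png") for n in("side","scene")]))
E
```

```text
[ 0.41782726 -0.19094126  0.04773651] [-6.31525801  2.67504811 18.72091978]
side prop_pin 0.76 [ 0.46787342 -0.08206215  0.041     ]
side objective_can 0.65 [ 0.41713576 -0.03577427  0.        ]
side slide_pack 0.68 [ 0.49250181 -0.31963431  0.        ]
side beaker_100 0.66 [ 0.62919704 -0.31053134  0.        ]
side saddle 0.56 [ 0.61386689 -0.18972039  0.093     ]
side lever 0.87 [ 0.62059554 -0.19609011  0.093     ]
[ 0.41785389 -0.19096784  0.04775704] [-5.56211643  2.97658392 18.81280895]
scene prop_pin 0.63 [ 0.47737759 -0.07879971  0.041     ]
scene objective_can 0.65 [ 0.41311517 -0.03945932  0.        ]
scene slide_pack 0.73 [ 0.49951334 -0.3243776   0.        ]
scene beaker_100 0.89 [ 0.63332495 -0.31436509  0.        ]
scene saddle 0.73 [ 0.60857169 -0.19298288  0.093     ]
scene lever 0.96 [ 0.61539141 -0.17882446  0.093     ]
```

View pics/g.png

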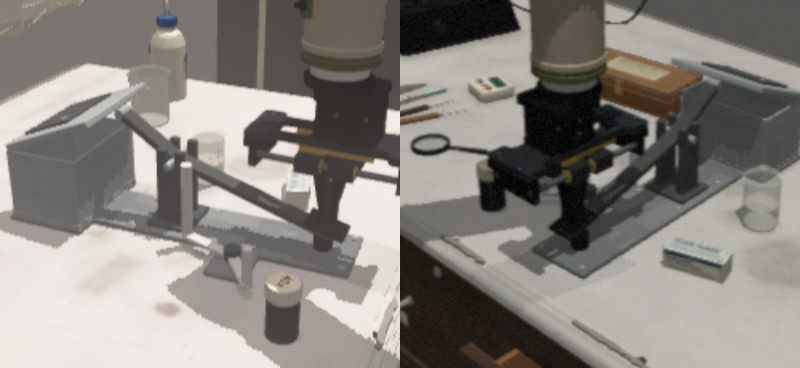

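The pad is on its bumper at (322,240) in the left half, the lid is tilted up, and the lever is in its notches. The bystanders are in place and the force is steady at about 19 N, so I hand in.

```bash
python3 -c "
from h import *
print(job.close_job()); s=r.read_state(); print(s['time'],s['ee_pos'],s['ft_force'])"
```

```text
the job is handed in; nothing more can be done
None
the job is handed in; nothing more can be done
```

The lid is up and the arm is holding it: I handed the job in about 10.6 s in, with the pad pressed down on its bumper. I pushed the prop's pin with the closed fingertips until it hit its end stop, where the force rose to about 24 N. I then backed off, moved over the pad and pressed it down.

**Last checks**
- **Holding force:** steady at about 19 N. It briefly reached about 36 N when the bumper was met, so I eased off.
- **Lid and lever:** both views showed the lid tilted up, the lever in its notches and the pad on the bumper.
- **Prop:** still out after the press. The network's angle read 1.36 rad against the stop's 1.25, which I put down to detection error.
- **Bystanders:** the canister, slide pack and beaker read within about 1 cm of where they started. That is about the networks' scatter, and the pictures show nothing moved. The beaker had only one early reading to compare.

One network reading failed: it placed the pad wrongly in the side view just before the press. I used the earlier fit and the scene view instead. The close call gave no verdict, and I could not read the state after handing in.

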